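Light the exhaust port of a small barrel for the bench camera

TASK

The exhaust port of this small engine barrel is to be photographed: turn the barrel where it stands until its port stub points squarely at the bench camera, then draw the torch up out of the tool block and tip it aslant, about halfway between upright and level, to shine into the port opening. Finish while still holding the torch like that: raised over the camera and clear of its view, lens about a hand's breadth (10 cm) from the port, touching nothing but your gripper, the centre of its beam on the round end of the stub. Do not shove or tip the barrel, bump the camera, or disturb the other tools, the piston or the dial gauge.

Things in the scene. Friction and masses are not known exactly. Their poses are not given: they have to be found in the camera images.
- barrel: Two-stroke engine barrel, loose, upside down on the bench, 0.7 to 0.95 kg; turns by sliding. Origin: centre of underside, z up; x points out through its only stub, the exhaust port. Upwards: square aluminium fins 84 x 84 mm to 59 mm high, square flange 66 x 66 to 69 mm, round steel liner skirt (46 mm outside, 40 mm bore, open top) to 103 mm. Turn it by the skirt, which is on the origin's axis.
- port (a point): Centre of the exhaust opening: the middle of the flat round end of the stub (40 mm outside, 26 mm opening), 62 mm from the barrel's axis along its x, 36 mm above the bench. The stub's axis is level.
- camera: Bench inspection camera fixed to the bench: grey ribbed box 50 x 44 mm with a short black lens on a steel foot 64 x 50 mm; 60 mm high in all. Origin: centre of the foot's underside; it looks level along its x axis. The barrel stands in front of the lens, on the camera's x axis, 170 to 185 mm from the camera's origin.
- camera_lens (a point): Centre of the lens' front, 50 mm ahead of the camera's origin along its x, 36 mm above the bench.
- rack: Wooden tool block fixed to the bench, 75 mm (x) by 240 mm (y) by 70 mm high; origin: centre of its underside. Three equal upright holes of 30 mm, 60 mm deep, along its y axis at -80, 0 and +80 mm, hold the torch, the screwdriver and the scraper in any order. Close the fingers along the block's x axis to keep clear of the neighbours.
- torch: Straight round torch, 28 mm thick, 150 mm long, 0.10 to 0.17 kg, the only straight-sided tool in the block: aluminium head 66 mm, black ribbed grip (26-27 mm thick) from 66 to 130 mm, tail cap with a rubber switch. Stands lens down in a hole, 1 mm loose all round, 90 mm showing above the block. Origin: centre of the lens, 10 mm above the bench at first; z from lens to tail, so it shines along -z.
- screwdriver: Bystander standing in the block: grey bulged handle up to 33 mm thick on a steel collar of 42 mm, rising 98 mm above the block. Origin: underside of the collar, at the block's top, on its axis; z up.
- scraper: Bystander standing in the block: pear-shaped wooden handle up to 40 mm thick on a steel collar of 42 mm, rising 95 mm above the block. Origin: underside of the collar, at the block's top, on its axis; z up.
- piston: Bystander: loose aluminium piston 40 mm across, 42 mm high, standing on the bench. Origin: centre of its underside.
- gauge: Bystander: dial gauge on a magnetic stand, loose, 1.3 kg: foot 60 x 50 x 55 mm, upright rod to 205 mm, the dial (56 mm across) on an arm 78 mm towards its -x at 165 mm height. Origin: centre of the foot's underside.

How it is judged (in metres and radians):
On the way, in this order (a step that is already met when the one before it is completed fails the run):
1. the barrel stands still where it was, its port stub pointing at the camera (angle between the x axis of barrel and the x axis of camera, either way round below 0.2 rad and horizontal distance between port and camera_lens below 0.13 m and distance of barrel from where it was at the start of the episode below 0.035 m and angle between barrel's own z axis and vertical below 0.06 rad and angular speed of barrel below 0.15 rad/s), for 0.2 s.
2. the torch is drawn up clear of the block, in the fingers (z of torch in the frame of rack above 0.075 m and contact force between torch and the fingers above 1 N and contact force between torch and rack below 0.2 N), for 0.2 s.
At the end, for the whole second after the job is handed in: Barrel upright, within 35 mm of its place, stub within 0.2 rad of facing the camera. Torch still, touching only the fingers, leaning 0.5 to 1.2 rad from upright, lens over 70 mm high, 50 to 170 mm in front of the port along the beam, whose axis passes within 20 mm of the opening's centre (all of step 1 and contact force between torch and the fingers above 1 N and contact force between torch and rack below 0.2 N and contact force between torch and barrel below 0.2 N and contact force between torch and camera below 0.2 N and contact force between torch and piston below 0.2 N and contact force between torch and gauge below 0.2 N and contact force between torch and screwdriver below 0.2 N and contact force between torch and scraper below 0.2 N and height (world z) of torch above 0.07 m and angle between torch's own z axis and vertical between 0.5 and 1.2 rad and x of port in the frame of torch between -0.02 and 0.02 m and y of port in the frame of torch between -0.02 and 0.02 m and z of port in the frame of torch between -0.17 and -0.05 m and x of torch in the frame of barrel above 0.08 m and linear speed of torch below 0.03 m/s and angular speed of torch below 0.2 rad/s); the arm keeps its last pose, push and grip.
It fails at once if another tool in the block, the piston or the dial gauge is disturbed (moved more than 20 mm) (distance of any of screwdriver, scraper, piston, gauge from where it was at the start of the episode above 0.02 m).
It fails at once if the camera is bumped (more than 8 N) (contact force between camera and anything else above 8 N).
It fails at once if the barrel is tipped (more than 0.2 rad) (angle between barrel's own z axis and vertical above 0.2 rad).
It fails at once if the barrel is shoved (more than 50 mm) (distance of barrel from where it was at the start of the episode above 0.05 m).
It also fails if it takes over 48 s, if anything falls off the work surface, if the arm or the gripper's body presses on something with over 40 N, if the wrist force passes 120 N, or if a joint passes its speed limit or range.

ROBOT

A 7-joint arm with a two-finger parallel gripper is mounted at the origin on the work surface. World frame = base frame: x ahead of the robot, y to its left, z up, the work surface at z = 0. Lengths are in m, angles in degrees, forces in N, time in s.
With the tool pointing down it reaches from about 0.425 to 0.875 m from the base axis. Payload 4.7 kg.
Tool frame: the origin (TCP) lies between the finger pads; the fingertips stand 8 mm ahead of it and the grasp point (between the pads) lies 11 mm behind it (env.tip_extent is the distance from the TCP to the fingertips, in m); z points along the fingers, y is the line along which they close (so a half turn about z gives the same grasp; the last joint's range is limited). The gripper opens to 87 mm and grips with 3 to 60 N. Pads are 19 mm wide; open, the fingers measure 117 mm over their backs; the gripper's body (75 mm by 190 mm) begins 51 mm behind the grasp point.
Start: joints at [-69.781, 18.392, -4.016, 83.108, 1.295, 78.541, -3.26], TCP at [0.216, 0.613, 0.231] pointing down, gripper open.
Joint ranges: [-163.93, 163.93], [-17.29, 119.83], [-79.2, 71.16], [3.27, 140.29], [-89.18, 269.18], [5.43, 117.66], [-154.24, 154.24]. Speed limits (degrees/s): [147.25, 147.25, 180, 180, 180, 180, 180].

INTERFACE

Orientations are given as [roll, pitch, yaw] about the fixed x, y, z axes, in that order (R = Rz(yaw) Ry(pitch) Rx(roll)).
In Python, from cell import sensors, vision, workorder, env gives the robot as it stands.
- The arm moves only by the tool drive_tool, never from a script. Its argument "moves" is a list of rows, each an object of numbers: "x", "y", "z": the shift along the tool's x, y, z in mm; "rx", "ry", "rz": the turn, a rotation vector about the tool's x, y, z in rad; "fingers": the closure, from -1 (fully open) to 1 (shut). In form: [{"x": .., "y": .., "z": .., "rx": .., "ry": .., "rz": .., "fingers": ..}, ...]. A call has 1 to 20 rows; each row is the pose to reach, as a shift and turn from the pose commanded when the call began, along the tool's axes at that moment; what a row does not reach only later rows make up. A row lasts 1/8 s, in which the tool goes at most 62.5 mm and 10.7 degrees, less where a joint would pass 70% of its speed; a pose out of reach is approached as far as the arm can. A call with a gripper value outside its range is refused whole. The fingers move at their own pace and stop on an object; "force" is the grip in N (left out, the last holds). Time passes only in rows, so rows that repeat a pose let the fingers close. It gives the time, the measured TCP pose, the force, the opening and the grip force at its end, in the units of the state.
- sensors.get_obs(): the state, without advancing time (a new reading comes with each control period).
- vision.read_camera(name): name is "side" or "top"; returns a dict with "image" (400x640x3 uint8, red, green, blue), "fx", "fy", "cx", "cy" (pixels), "R" (3x3) and "t" (3): a world point X has camera coordinates R X + t. Camera axes: x right, y down, z forward; pixel columns grow to the right and rows downward; lengths in m; the calibration is good to about 2 mm. A picture is of the moment at which its call begins. There is no depth.
- workorder.sign_off(): hands the job in; it is judged then, once.
The state is a dict: "time_s": time; "qpos": joint angles; "joint_velocities": joint speeds; "effort": joint torques, N m; "tool_pos": TCP position; "tool_rot": TCP orientation; "force": force on the tool from outside, world axes, zero at the start; "wrist_torque": the same for the moment, N m; "grip_width": finger opening in m; "grasp_force": force on a finger pad.
Only numpy, scipy, OpenCV 4.12 (cv2) and the standard library are available. Lean on these libraries where they do the work, as an engineer would, in place of code of your own. Each camera call takes 0.05 s, during which the arm holds its last target. There are 200 camera calls.

## Working session

There is one attempt and no reset: what is moved stays moved. The work goes in short steps, Python scripts to look and compute and a tool call to move; the robot and the scene stay as the last step left them, time stands still between calls to the robot, and variables do not carry over. Pictures are saved under pics/ and viewed, at most 10 in all, crops included, and the job is handed in when it is done.

Besides the shell and the picture viewer there is one more tool, called after ">>>" as name(argument=value, ...), one argument or row to a line, values as JSON. drive_tool: Moves the arm, as the interface text tells. Its arguments: {"type":"object","properties":{"moves":{"type":"array"},"force":{"type":"number"}},"required":["moves"]}

```bash
ls; mkdir -p pics; python3 - <<'E'
from cell import sensors, vision
import cv2,numpy as np
o=sensors.get_obs();print({k:np.round(v,3).tolist() for k,v in o.items()})
for n in("side","top"):
    c=vision.read_camera(n);cv2.imwrite(f"pics/{n}0.png",c["image"][:,:,::-1])
    print(n,c["fx"],c["fy"],c["cx"],c["cy"],np.round(c["R"],4).tolist(),np.round(c["t"],4).tolist(), np.round(-np.array(c["R"]).T@c["t"],3))
E
```

```text
pics
{'time_s': 0.0, 'qpos': [-69.78, 18.441, -4.016, 83.176, 1.294, 78.541, -3.259], 'joint_velocities': [-0.032, -0.026, 0.089, 0.009, -0.032, 0.03, 0.004], 'effort': [0.0, -49.129, -0.404, -31.253, -0.064, 0.043, 0.0], 'tool_pos': [0.216, 0.613, 0.229], 'tool_rot': [-179.887, 0.004, 160.591], 'force': [0.359, 0.484, -0.503], 'wrist_torque': [0.023, 0.015, -0.012], 'grasp_force': 0.0, 'grip_width': 0.087}
side 417.01917270194554 417.01917270194554 315.26476764739203 195.1368458935153 [[-0.8927, -0.4502, 0.0204], [-0.3301, 0.6225, -0.7095], [0.3068, -0.6401, -0.7044]] [0.5033, 0.2577, 0.8771] [0.265 0.628 0.79 ]
top 479.2479024335904 479.2479024335904 319.74097096503044 193.51551675969387 [[0.014, -0.9999, 0.0086], [-0.992, -0.015, -0.125], [0.1251, -0.0068, -0.9921]] [-0.0315, 0.5766, 1.4515] [ 0.391 -0.013  1.512]
```

View pics/side0.png

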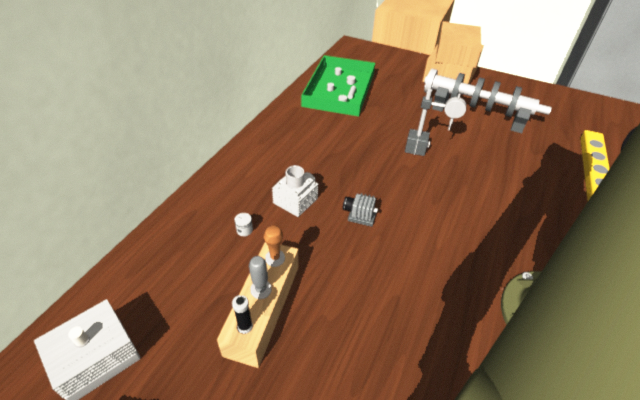

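View pics/top0.png

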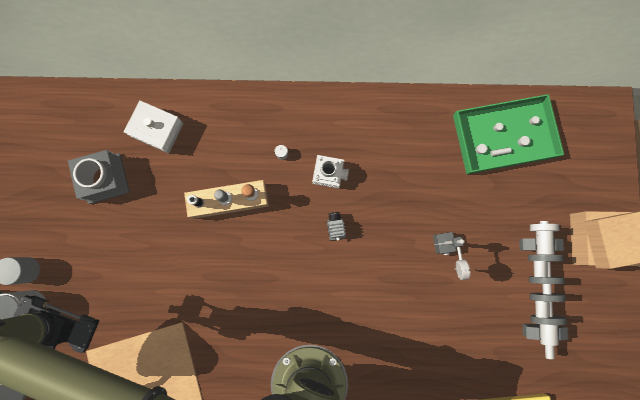

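The side view shows the torch at (241,315), screwdriver (258,275), scraper (273,243), barrel (295,190), camera (362,209) and piston (244,224). In the top view the barrel is at (329,170), camera (337,226), block (226,199) and torch (195,201). I'll zoom in next.

```bash
cat > h.py <<'E'
import numpy as np,cv2
from cell import sensors,vision
def cam(n):
    c=vision.read_camera(n);c["R"]=np.array(c["R"]);c["t"]=np.array(c["t"]);return c
def ray(c,u,v):
    d=c["R"].T@np.array([(u-c["cx"])/c["fx"],(v-c["cy"])/c["fy"],1]);return -c["R"].T@c["t"],d/np.linalg.norm(d)
def onz(c,u,v,z):
    p,d=ray(c,u,v);return p+d*(z-p[2])/d[2]
def two(c1,a,c2,b):
    p,d=ray(c1,*a);q,e=ray(c2,*b);s=np.linalg.lstsq(np.c_[d,-e],q-p,rcond=None)[0]
    A=p+d*s[0];B=q+e*s[1];return (A+B)/2,np.linalg.norm(A-B)
def proj(c,X):
    x=c["R"]@np.array(X)+c["t"];return np.array([c["fx"]*x[0]/x[2]+c["cx"],c["fy"]*x[1]/x[2]+c["cy"]])
def crop(c,x,y,w,h,k):
    return cv2.resize(np.ascontiguousarray(c["image"][y:y+h,x:x+w,::-1]),None,fx=k,fy=k,interpolation=cv2.INTER_CUBIC)
E
python3 - <<'E'
from h import *
s=cam("side");t=cam("top")
cv2.imwrite("pics/a.png",np.vstack([np.hstack([crop(t,170,140,100,75,4),crop(t,300,140,100,75,4)])[:, :],np.zeros((0,800,3),np.uint8)]))
cv2.imwrite("pics/b.png",np.hstack([crop(s,210,150,100,150,4),crop(s,280,150,100,150,4)]))
cv2.imwrite("pics/c.png",np.vstack([np.hstack([crop(t,170,140,100,75,4),crop(t,300,140,100,75,4)]),np.hstack([crop(t,300,200,100,75,4),crop(s,215,290,100,75,4)])]))
E
```

```text
(no output)
```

View pics/b.png

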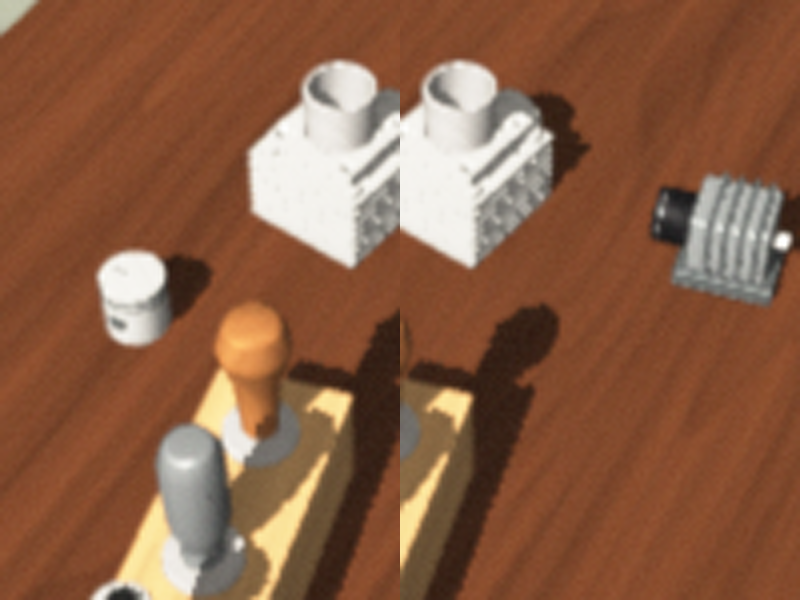

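View pics/c.png

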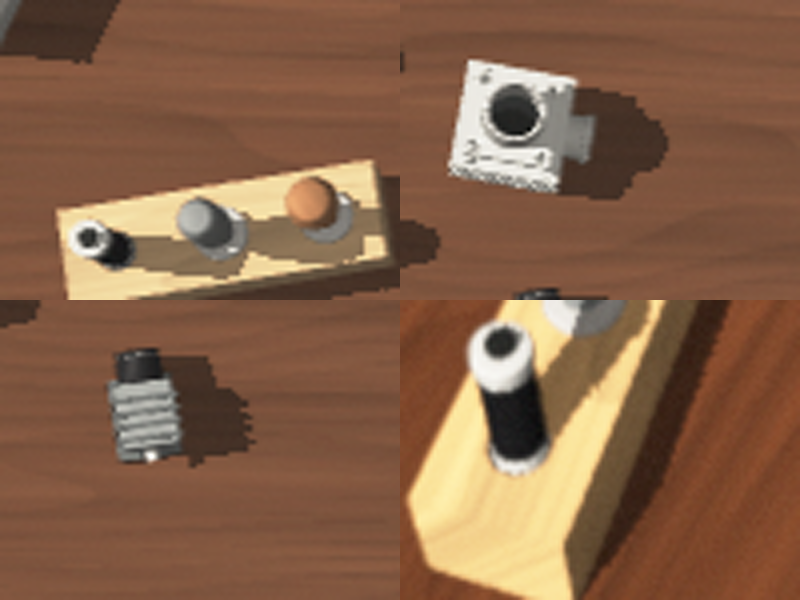

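The crops show the barrel's stub pointing to the image right, towards -y, with its tip at top-view (348,174). The skirt centre is at top (329,168) and side (295,171.8). The camera lens front is at top (334.5,212). The torch tail is at top (192.5,199.5) and side (240,300.5).

```bash
python3 - <<'E'
from h import *
np.set_printoptions(precision=4,suppress=True)
s=cam("side");t=cam("top")
T=lambda x,y,ox=300,oy=140:(ox+x/4-.375,oy+y/4-.375)
S=T
print("skirt rim",two(t,T(116,112),s,S(340,87,210,150)))
print("tail",two(t,T(90,238,170),s,S(100,42,215,290)))
print("collar base torch",onz(s,*S(117,465,215,290),.07),onz(t,*T(117,252,170),.07))
A=[onz(t,*T(x,y,170),.07) for x,y in((57,210),(373,160),(390,258))]
B=[onz(s,*S(x,y,215,290),.07) for x,y in((8,197),(168,243))]
B+=[onz(s,*S(352,392,210,150),.07)]
print("rack top: far-left,far-right,near-right(top)",A,"\nside",B)
yaw=lambda a,b:np.degrees(np.arctan2(*(b-a)[[1,0]]))
print("rack edge yaw",yaw(A[1],A[0]),yaw(B[2],B[1]))
print("rack left-end/right-end two",two(t,T(57,210,170),s,S(8,197,215,290)))
F=[onz(t,*T(x,y),.059) for x,y in((68,60),(178,78),(50,175))]
print("fin",F,yaw(F[0],F[1]),yaw(F[0],F[2])+90)
print("stub tip",onz(t,*T(193,140),.05),onz(t,*T(193,139),.036))
L=onz(t,*T(137,352,300,200-300/4),.036)
print("lens",L,two(t,T(137,355,300,125),s,S(252,215,280,150)))
# camera body rib top midline
print("body",onz(t,*T(141,380,300,125),.06),onz(t,*T(150,452,300,125),.06))
im=cv2.cvtColor(t["image"],cv2.COLOR_RGB2HSV)
print(proj(t,[.5,.1,.0]))
E
```

```text
skirt rim (array([ 0.6472, -0.048 ,  0.103 ]), np.float64(0.0007236422234360546))
tail (array([0.5406, 0.3402, 0.1564]), np.float64(0.0007477181252597043))
collar base torch [0.4631 0.4597 0.07  ] [0.5395 0.3417 0.07  ]
rack top: far-left,far-right,near-right(top) [array([0.5708, 0.3884, 0.07  ]), array([0.6127, 0.1506, 0.07  ]), array([0.538 , 0.1357, 0.07  ])] 
side [array([0.5706, 0.3866, 0.07  ]), array([0.4948, 0.3716, 0.07  ]), array([0.54  , 0.1355, 0.07  ])]
rack edge yaw 100.00347970369425 100.84382127212997
rack left-end/right-end two (array([0.57  , 0.3875, 0.0724]), np.float64(0.0009658218917871242))
fin [array([ 0.695 , -0.0117,  0.059 ]), array([ 0.6822, -0.0967,  0.059 ]), array([0.6051, 0.0008, 0.059 ])] -98.55426091488492 262.1145811019437
stub tip [ 0.6355 -0.1092  0.05  ] [ 0.6386 -0.1101  0.036 ]
lens [ 0.5182 -0.0676  0.036 ] (array([ 0.5183, -0.0672,  0.0332]), np.float64(0.004548348164953785))
body [ 0.4948 -0.07    0.06  ] [ 0.4405 -0.0774  0.06  ]
[280.3117 218.5546]
```

```bash
cat >> h.py <<'E'
from scipy.spatial.transform import Rotation as Ro
def pose():
    o=sensors.get_obs();return np.array(o["tool_pos"]),Ro.from_euler("xyz",o["tool_rot"],degrees=True),o
def rel(p,R):
    p0,R0,o=pose();d=R0.inv()
    print("mm",np.round(d.apply(np.array(p)-p0)*1000,1),"rv",np.round((d*R).as_rotvec(),4),"t",o["time_s"],"q",np.round(o["qpos"],1))
def down(yaw): return Ro.from_euler("xyz",[180,0,yaw],degrees=True)
E
python3 - <<'E'
from h import *
rel([.647,-.048,.18],down(125))
E
```

```text
mm [-626.1 -480.    50.5] rv [-5.000e-04  2.000e-04  6.211e-01] t 0.3 q [-69.8  18.4  -4.   83.1   1.3  78.5  -3.3]
```

>>> drive_tool(
  moves=[
    {"x":-626,"y":-480,"z":30,"rz":0.621,"fingers":-1},
    {"x":-626,"y":-480,"z":30,"rz":0.621,"fingers":-1},
    {"x":-626,"y":-480,"z":30,"rz":0.621,"fingers":-1},
    {"x":-626,"y":-480,"z":30,"rz":0.621,"fingers":-1},
    {"x":-626,"y":-480,"z":30,"rz":0.621,"fingers":-1},
    {"x":-626,"y":-480,"z":30,"rz":0.621,"fingers":-1},
    {"x":-626,"y":-480,"z":30,"rz":0.621,"fingers":-1},
    {"x":-626,"y":-480,"z":30,"rz":0.621,"fingers":-1},
    {"x":-626,"y":-480,"z":30,"rz":0.621,"fingers":-1},
    {"x":-626,"y":-480,"z":30,"rz":0.621,"fingers":-1},
    {"x":-626,"y":-480,"z":30,"rz":0.621,"fingers":-1},
    {"x":-626,"y":-480,"z":30,"rz":0.621,"fingers":-1},
    {"x":-626,"y":-480,"z":30,"rz":0.621,"fingers":-1},
    {"x":-626,"y":-480,"z":30,"rz":0.621,"fingers":-1},
    {"x":-626,"y":-480,"z":30,"rz":0.621,"fingers":-1},
    {"x":-626,"y":-480,"z":30,"rz":0.621,"fingers":-1},
  ],
)

```text
invalid input at $.moves[0]: expected keys x, y, z, rx, ry, rz, fingers
```

```bash
python3 - <<'E'
from h import *
print(pose()[0],pose()[2]["tool_rot"])
rel([.647,-.048,.083],down(125))
E
```

```text
[0.21600092 0.61288984 0.23018807] [-1.79966490e+02  3.25523739e-03  1.60588128e+02]
mm [-626.1 -480.   147.5] rv [-5.000e-04  2.000e-04  6.211e-01] t 0.3 q [-69.8  18.4  -4.   83.1   1.3  78.5  -3.3]
```

>>> drive_tool(
  moves=[
    {"x":-626,"y":-480,"z":30,"rx":0,"ry":0,"rz":0.621,"fingers":-1},
    {"x":-626,"y":-480,"z":30,"rx":0,"ry":0,"rz":0.621,"fingers":-1},
    {"x":-626,"y":-480,"z":30,"rx":0,"ry":0,"rz":0.621,"fingers":-1},
    {"x":-626,"y":-480,"z":30,"rx":0,"ry":0,"rz":0.621,"fingers":-1},
    {"x":-626,"y":-480,"z":30,"rx":0,"ry":0,"rz":0.621,"fingers":-1},
    {"x":-626,"y":-480,"z":30,"rx":0,"ry":0,"rz":0.621,"fingers":-1},
    {"x":-626,"y":-480,"z":30,"rx":0,"ry":0,"rz":0.621,"fingers":-1},
    {"x":-626,"y":-480,"z":30,"rx":0,"ry":0,"rz":0.621,"fingers":-1},
    {"x":-626,"y":-480,"z":30,"rx":0,"ry":0,"rz":0.621,"fingers":-1},
    {"x":-626,"y":-480,"z":30,"rx":0,"ry":0,"rz":0.621,"fingers":-1},
    {"x":-626,"y":-480,"z":30,"rx":0,"ry":0,"rz":0.621,"fingers":-1},
    {"x":-626,"y":-480,"z":30,"rx":0,"ry":0,"rz":0.621,"fingers":-1},
    {"x":-626,"y":-480,"z":30,"rx":0,"ry":0,"rz":0.621,"fingers":-1},
    {"x":-626,"y":-480,"z":30,"rx":0,"ry":0,"rz":0.621,"fingers":-1},
    {"x":-626,"y":-480,"z":30,"rx":0,"ry":0,"rz":0.621,"fingers":-1},
    {"x":-626,"y":-480,"z":30,"rx":0,"ry":0,"rz":0.621,"fingers":-1},
  ],
)

```text
time_s: 2.3
tool_pos: [0.6467, -0.0455, 0.2006]
tool_rot: [180.0, -0.1, 125.2]
force: [1.0, 0.3, 0.6]
grip_width: 0.0872
grasp_force: 0.0
```

```bash
python3 - <<'E'
from h import *
print(pose()[0],pose()[2]["tool_rot"])
rel([.647,-.048,.083],down(125))
E
```

```text
[ 0.64667552 -0.04548426  0.20063652] [ 1.79956355e+02 -6.58900569e-02  1.25167487e+02]
mm [ -2.4  -1.3 117.6] rv [ 0.0008 -0.0012  0.0029] t 2.3 q [-22.4  20.6  31.   86.8 -10.9  75.6  44.9]
```

>>> drive_tool(
  moves=[
    {"x":0,"y":0,"z":40,"rx":0,"ry":0,"rz":0,"fingers":-1},
    {"x":0,"y":0,"z":80,"rx":0,"ry":0,"rz":0,"fingers":-1},
    {"x":0,"y":0,"z":105,"rx":0,"ry":0,"rz":0,"fingers":-1},
    {"x":0,"y":0,"z":117,"rx":0,"ry":0,"rz":0,"fingers":-1},
    {"x":0,"y":0,"z":117,"rx":0,"ry":0,"rz":0,"fingers":-1},
    {"x":0,"y":0,"z":117,"rx":0,"ry":0,"rz":0,"fingers":-1},
  ],
)

```text
time_s: 3.05
tool_pos: [0.648, -0.0474, 0.0851]
tool_rot: [179.9, 0.1, 125.0]
force: [-0.1, -0.7, 0.2]
grip_width: 0.0866
grasp_force: 0.0
```

Within 1 mm of target. I'll close at 35 N, then turn.

>>> drive_tool(
  moves=[
    {"x":0,"y":0,"z":0,"rx":0,"ry":0,"rz":0,"fingers":1},
    {"x":0,"y":0,"z":0,"rx":0,"ry":0,"rz":0,"fingers":1},
    {"x":0,"y":0,"z":0,"rx":0,"ry":0,"rz":0,"fingers":1},
    {"x":0,"y":0,"z":0,"rx":0,"ry":0,"rz":0,"fingers":1},
    {"x":0,"y":0,"z":0,"rx":0,"ry":0,"rz":0,"fingers":1},
    {"x":0,"y":0,"z":0,"rx":0,"ry":0,"rz":0,"fingers":1},
  ],
  force=35,
)

```text
time_s: 3.8
tool_pos: [0.6478, -0.0471, 0.0837]
tool_rot: [179.9, 0.0, 125.0]
force: [2.0, 0.7, -1.3]
grip_width: 0.0448
grasp_force: 35.0
```

>>> drive_tool(
  moves=[
    {"x":0,"y":0,"z":0,"rx":0,"ry":0,"rz":0.06,"fingers":1},
    {"x":0,"y":0,"z":0,"rx":0,"ry":0,"rz":0.16,"fingers":1},
    {"x":0,"y":0,"z":0,"rx":0,"ry":0,"rz":0.28,"fingers":1},
    {"x":0,"y":0,"z":0,"rx":0,"ry":0,"rz":0.4,"fingers":1},
    {"x":0,"y":0,"z":0,"rx":0,"ry":0,"rz":0.52,"fingers":1},
    {"x":0,"y":0,"z":0,"rx":0,"ry":0,"rz":0.64,"fingers":1},
    {"x":0,"y":0,"z":0,"rx":0,"ry":0,"rz":0.76,"fingers":1},
    {"x":0,"y":0,"z":0,"rx":0,"ry":0,"rz":0.88,"fingers":1},
    {"x":0,"y":0,"z":0,"rx":0,"ry":0,"rz":1.0,"fingers":1},
    {"x":0,"y":0,"z":0,"rx":0,"ry":0,"rz":1.1,"fingers":1},
    {"x":0,"y":0,"z":0,"rx":0,"ry":0,"rz":1.2,"fingers":1},
    {"x":0,"y":0,"z":0,"rx":0,"ry":0,"rz":1.26,"fingers":1},
    {"x":0,"y":0,"z":0,"rx":0,"ry":0,"rz":1.28,"fingers":1},
    {"x":0,"y":0,"z":0,"rx":0,"ry":0,"rz":1.28,"fingers":1},
    {"x":0,"y":0,"z":0,"rx":0,"ry":0,"rz":1.28,"fingers":1},
  ],
)

```text
time_s: 5.68
tool_pos: [0.6466, -0.0481, 0.0836]
tool_rot: [-180.0, 0.0, 51.7]
force: [-2.2, -0.9, 1.2]
grip_width: 0.0455
grasp_force: 35.0
```

>>> drive_tool(
  moves=[
    {"x":0,"y":0,"z":0,"rx":0,"ry":0,"rz":0,"fingers":-1},
    {"x":0,"y":0,"z":0,"rx":0,"ry":0,"rz":0,"fingers":-1},
    {"x":0,"y":0,"z":0,"rx":0,"ry":0,"rz":0,"fingers":-1},
    {"x":0,"y":0,"z":0,"rx":0,"ry":0,"rz":0,"fingers":-1},
    {"x":0,"y":0,"z":-40,"rx":0,"ry":0,"rz":0,"fingers":-1},
    {"x":0,"y":0,"z":-80,"rx":0,"ry":0,"rz":0,"fingers":-1},
    {"x":0,"y":0,"z":-140,"rx":0,"ry":0,"rz":0,"fingers":-1},
    {"x":0,"y":0,"z":-140,"rx":0,"ry":0,"rz":0,"fingers":-1},
    {"x":0,"y":0,"z":-140,"rx":0,"ry":0,"rz":0,"fingers":-1},
  ],
)

```text
time_s: 6.8
tool_pos: [0.6468, -0.0475, 0.2233]
tool_rot: [-180.0, -0.0, 51.7]
force: [-0.3, -1.5, -0.3]
grip_width: 0.087
grasp_force: 0.0
```

```bash
python3 - <<'E'
from h import *
s=cam("side");t=cam("top")
cv2.imwrite("pics/d.png",np.hstack([crop(t,300,140,100,100,4),crop(s,270,140,100,100,4)]))
# torch: 2 stage, hover (grasp point .12 -> TCP .109)
rel([.5405,.3402,.24],down(100.3))
E
```

```text
mm [ 238.5 -323.2  -17.7] rv [-2.700e-03  4.000e-04 -8.486e-01] t 6.9 q [-33.8  23.3  47.4  85.5 -17.2  78.9 -23.7]
```

View pics/d.png

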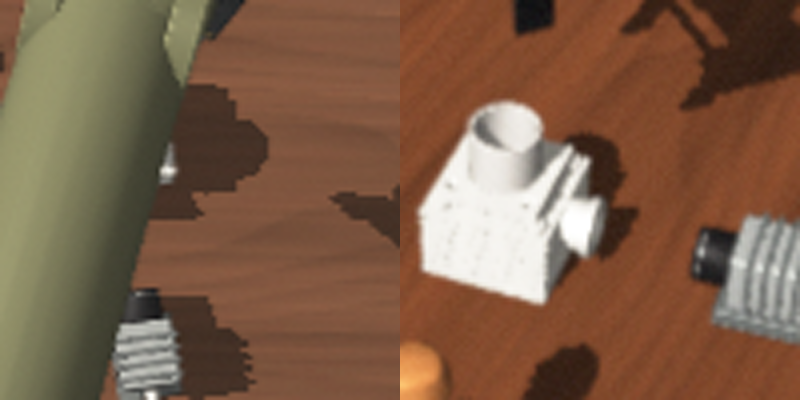

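The side crop shows the stub, about (590,225) in the crop, now facing the camera lens at (715,255). The arm hides most of the barrel in the top view. Next I hover over the torch and recheck the barrel from there.

>>> drive_tool(
  moves=[
    {"x":60,"y":-80,"z":-18,"rx":0,"ry":0,"rz":-0.2,"fingers":-1},
    {"x":238.5,"y":-323,"z":-18,"rx":0,"ry":0,"rz":-0.849,"fingers":-1},
    {"x":238.5,"y":-323,"z":-18,"rx":0,"ry":0,"rz":-0.849,"fingers":-1},
    {"x":238.5,"y":-323,"z":-18,"rx":0,"ry":0,"rz":-0.849,"fingers":-1},
    {"x":238.5,"y":-323,"z":-18,"rx":0,"ry":0,"rz":-0.849,"fingers":-1},
    {"x":238.5,"y":-323,"z":-18,"rx":0,"ry":0,"rz":-0.849,"fingers":-1},
    {"x":238.5,"y":-323,"z":-18,"rx":0,"ry":0,"rz":-0.849,"fingers":-1},
    {"x":238.5,"y":-323,"z":-18,"rx":0,"ry":0,"rz":-0.849,"fingers":-1},
    {"x":238.5,"y":-323,"z":-18,"rx":0,"ry":0,"rz":-0.849,"fingers":-1},
    {"x":238.5,"y":-323,"z":-18,"rx":0,"ry":0,"rz":-0.849,"fingers":-1},
    {"x":238.5,"y":-323,"z":-18,"rx":0,"ry":0,"rz":-0.849,"fingers":-1},
    {"x":238.5,"y":-323,"z":-18,"rx":0,"ry":0,"rz":-0.849,"fingers":-1},
  ],
)

```text
time_s: 8.4
tool_pos: [0.5418, 0.3391, 0.2418]
tool_rot: [180.0, -0.0, 100.3]
force: [-0.6, 0.0, -0.3]
grip_width: 0.0873
grasp_force: 0.0
```

```bash
python3 - <<'E'
from h import *
s=cam("side");t=cam("top")
cv2.imwrite("pics/e.png",np.hstack([crop(t,290,130,100,130,4),crop(s,205,240,100,130,4)]))
print(pose()[0],pose()[2]["tool_rot"])
rel([.5405,.3402,.109],down(100.3))
E
```

```text
[0.54163297 0.33942348 0.24169345] [ 1.79990657e+02 -1.01861461e-02  1.00289040e+02]
mm [  0.9  -1.  132.7] rv [ 0.0002 -0.0002 -0.0002] t 8.5 q [-59.1  18.1  31.3  85.   -9.5  79.5 -17.1]
```

View pics/e.png

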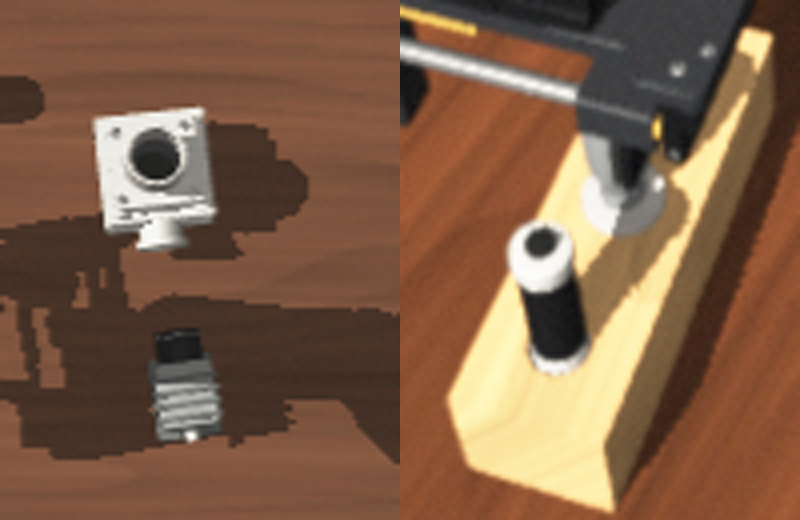

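The top view shows the stub tip at crop (162,245), in line with the camera lens at (178,345). The torch stands at left, undisturbed. I'll descend on the torch.

>>> drive_tool(
  moves=[
    {"x":0.7,"y":-0.7,"z":40,"rx":0,"ry":0,"rz":0,"fingers":-1},
    {"x":0.7,"y":-0.7,"z":80,"rx":0,"ry":0,"rz":0,"fingers":-1},
    {"x":0.7,"y":-0.7,"z":115,"rx":0,"ry":0,"rz":0,"fingers":-1},
    {"x":0.7,"y":-0.7,"z":132,"rx":0,"ry":0,"rz":0,"fingers":-1},
    {"x":0.7,"y":-0.7,"z":132,"rx":0,"ry":0,"rz":0,"fingers":-1},
    {"x":0.7,"y":-0.7,"z":132,"rx":0,"ry":0,"rz":0,"fingers":-1},
    {"x":0.7,"y":-0.7,"z":132,"rx":0,"ry":0,"rz":0,"fingers":-1},
  ],
)

```text
time_s: 9.38
tool_pos: [0.5416, 0.3408, 0.1113]
tool_rot: [179.9, -0.1, 100.3]
force: [0.4, -0.3, -1.7]
grip_width: 0.0868
grasp_force: 0.0
```

```bash
python3 - <<'E'
from h import *
t=cam("top");s=cam("side")
T=lambda x,y:onz(t,290+x/4-.375,130+y/4-.375,Z)
Z=.059;yaw=lambda a,b:np.degrees(np.arctan2(*(b-a)[[1,0]]))
print(yaw(T(93,118),T(205,107))-90,yaw(T(205,107),T(215,215)))
Z=.05;print("stub end",T(162,250));Z=.036;print(T(162,250));Z=.103;print("skirt",T(156,155)); Z=.036; print("lens",T(178,332))
Z=.06;print("body",T(182,365),T(190,438))
E
```

```text
-173.39181743392652 -174.30779744906343
stub end [ 0.58006017 -0.05493146  0.05      ]
[ 0.58187137 -0.05533222  0.036     ]
skirt [ 0.64459705 -0.04812688  0.103     ]
lens [ 0.51818559 -0.06841942  0.036     ]
body [ 0.49106254 -0.07081231  0.06      ] [ 0.43601067 -0.07740565  0.06      ]
```

>>> drive_tool(
  moves=[
    {"x":0,"y":0,"z":0,"rx":0,"ry":0,"rz":0,"fingers":1},
    {"x":0,"y":0,"z":0,"rx":0,"ry":0,"rz":0,"fingers":1},
    {"x":0,"y":0,"z":0,"rx":0,"ry":0,"rz":0,"fingers":1},
    {"x":0,"y":0,"z":0,"rx":0,"ry":0,"rz":0,"fingers":1},
    {"x":0,"y":0,"z":0,"rx":0,"ry":0,"rz":0,"fingers":1},
    {"x":0,"y":0,"z":0,"rx":0,"ry":0,"rz":0,"fingers":1},
    {"x":0,"y":0,"z":0,"rx":0,"ry":0,"rz":0,"fingers":1},
  ],
  force=30,
)

```text
time_s: 10.35
tool_pos: [0.5407, 0.3403, 0.1096]
tool_rot: [180.0, -0.0, 100.3]
force: [0.7, -0.2, -0.8]
grip_width: 0.027
grasp_force: 30.0
```

>>> drive_tool(
  moves=[
    {"x":0,"y":0,"z":-15,"rx":0,"ry":0,"rz":0,"fingers":1},
    {"x":0,"y":0,"z":-40,"rx":0,"ry":0,"rz":0,"fingers":1},
    {"x":0,"y":0,"z":-70,"rx":0,"ry":0,"rz":0,"fingers":1},
    {"x":0,"y":0,"z":-110,"rx":0,"ry":0,"rz":0,"fingers":1},
    {"x":0,"y":0,"z":-150,"rx":0,"ry":0,"rz":0,"fingers":1},
    {"x":0,"y":0,"z":-180,"rx":0,"ry":0,"rz":0,"fingers":1},
    {"x":0,"y":0,"z":-190,"rx":0,"ry":0,"rz":0,"fingers":1},
    {"x":0,"y":0,"z":-190,"rx":0,"ry":0,"rz":0,"fingers":1},
    {"x":0,"y":0,"z":-190,"rx":0,"ry":0,"rz":0,"fingers":1},
  ],
)

```text
time_s: 11.48
tool_pos: [0.54, 0.34, 0.2979]
tool_rot: [-179.9, 0.1, 100.3]
force: [-0.8, 0.4, -1.9]
grip_width: 0.0269
grasp_force: 30.0
```

```bash
python3 - <<'E'
from h import *
s=cam("side");t=cam("top")
cv2.imwrite("pics/f.png",np.hstack([crop(t,120,110,200,250,2),crop(s,140,150,200,250,2)]))
p,R,o=pose();print(p,o["tool_rot"],np.round(o["qpos"],1))
port=np.array([.5845,-.0558,.036]);a=np.radians(7.7)
for tilt in(35,45):
  T=np.radians(tilt);d=np.array([-np.cos(a)*np.sin(T),-np.sin(a)*np.sin(T),np.cos(T)])
  L=port+.1*d
  # tool z=-d ; tool x horizontal, near (cos(98),sin(98)) 
  x=np.array([np.cos(a+np.pi/2),np.sin(a+np.pi/2),0]);z=-d;y=np.cross(z,x)
  Rt=Ro.from_matrix(np.c_[x,y,z]);
  tcp=L+d*(.122-.010-.011)
  print(tilt,"lens",L,"tcp",tcp,Rt.as_euler("xyz",degrees=True));rel(tcp,Rt)
  rel(tcp+[0,0,.1],down(np.degrees(a)+90))
E
```

```text
[0.54005264 0.33999367 0.29794094] [-1.79865134e+02  7.28887516e-02  1.00314803e+02] [-59.2  17.1  31.7  79.8  -8.9  85.7 -17.6]
35 lens [ 0.52765954 -0.06348513  0.1179152 ] tcp [ 0.47025067 -0.07124712  0.20064956] [145.    0.   97.7]
mm [-392.  -142.1   98.1] rv [-0.6131 -0.0127  0.0446] t 11.575 q [-59.2  17.1  31.7  79.8  -8.9  85.7 -17.6]
mm [-392.1 -142.3   -1.9] rv [-0.0023  0.0013  0.0456] t 11.575 q [-59.2  17.1  31.7  79.8  -8.9  85.7 -17.6]
45 lens [ 0.51442691 -0.06527425  0.10671068] tcp [ 0.44365308 -0.07484325  0.17812846] [135.    0.   97.7]
mm [-390.7 -168.8  120.7] rv [-0.7876 -0.0167  0.0438] t 11.575 q [-59.2  17.1  31.7  79.8  -8.9  85.7 -17.6]
mm [-390.8 -169.1   20.7] rv [-0.0023  0.0013  0.0456] t 11.575 q [-59.2  17.1  31.7  79.8  -8.9  85.7 -17.6]
```

View pics/f.png

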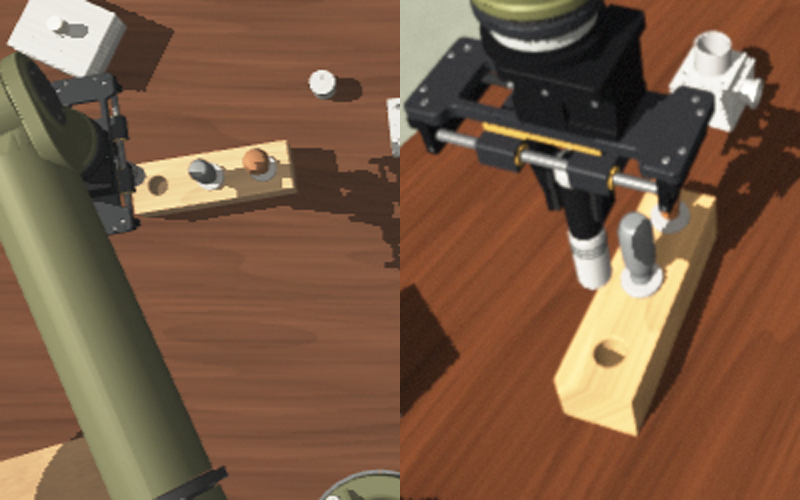

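The torch is held straight, its head at crop (590,260). The hole is empty and the neighbours are undisturbed. Next I move over the camera at this height.

>>> drive_tool(
  moves=[
    {"x":-30,"y":-12,"z":-5,"rx":0,"ry":0,"rz":0.045,"fingers":1},
    {"x":-80,"y":-33,"z":-5,"rx":0,"ry":0,"rz":0.045,"fingers":1},
    {"x":-130,"y":-55,"z":-5,"rx":0,"ry":0,"rz":0.045,"fingers":1},
    {"x":-180,"y":-77,"z":-5,"rx":0,"ry":0,"rz":0.045,"fingers":1},
    {"x":-230,"y":-98,"z":-5,"rx":-0.05,"ry":0,"rz":0.045,"fingers":1},
    {"x":-280,"y":-120,"z":-5,"rx":-0.1,"ry":0,"rz":0.045,"fingers":1},
    {"x":-330,"y":-142,"z":-5,"rx":-0.2,"ry":0,"rz":0.045,"fingers":1},
    {"x":-370,"y":-160,"z":0,"rx":-0.3,"ry":0,"rz":0.045,"fingers":1},
    {"x":-391,"y":-169,"z":0,"rx":-0.4,"ry":-0.01,"rz":0.045,"fingers":1},
    {"x":-391,"y":-169,"z":0,"rx":-0.5,"ry":-0.01,"rz":0.045,"fingers":1},
    {"x":-391,"y":-169,"z":0,"rx":-0.6,"ry":-0.013,"rz":0.045,"fingers":1},
    {"x":-391,"y":-169,"z":0,"rx":-0.7,"ry":-0.015,"rz":0.044,"fingers":1},
    {"x":-391,"y":-169,"z":0,"rx":-0.788,"ry":-0.017,"rz":0.044,"fingers":1},
    {"x":-391,"y":-169,"z":0,"rx":-0.788,"ry":-0.017,"rz":0.044,"fingers":1},
    {"x":-391,"y":-169,"z":0,"rx":-0.788,"ry":-0.017,"rz":0.044,"fingers":1},
  ],
)

```text
time_s: 13.45
tool_pos: [0.4628, -0.0596, 0.2385]
tool_rot: [158.6, -6.8, 99.7]
force: [-0.5, 1.8, -0.5]
grip_width: 0.0265
grasp_force: 30.0
```

```bash
cat > fin.py <<'E'
from h import *
s=cam("side");t=cam("top")
cv2.imwrite("pics/g.png",np.hstack([crop(t,260,130,130,170,3),crop(s,230,90,130,170,3)]))
p,R,o=pose();print(p,o["tool_rot"],o["grip_width"],o["grasp_force"],o["force"])
z=R.as_matrix()[:,2];L=p+z*.101;port=np.array([.5845,-.0558,.036])
w=port-L;print("lens",L,"along",w@z,"off",w-z*(w@z),"tilt",np.arccos(-z[2]))
rel([.4437,-.0748,.178],Ro.from_euler("xyz",[135,0,97.7],degrees=True))
E
python3 fin.py
```

```text
[ 0.46189435 -0.06146803  0.23616863] [159.01227203  -6.39441683  99.32958816] 0.026481695747003223 29.99906748533249 [ 0.59544157 -0.83296281 -1.67962893]
lens [ 0.49588824 -0.04524018  0.14245592] along 0.12690265089395814 off [ 0.04589975 -0.03094948  0.01129054] tilt 0.38219380838877465
mm [-16.6 -39.1  45.7] rv [-0.4202 -0.1099 -0.0372] t 13.55 q [ 37.3 -17.1 -18.2 120.7 -23.4  61.6  36.1]
```

The arm has hit joint 2's limit of -17.3°, so the wrist is too close to the base. I'll lean the torch slightly sideways towards -y, at 40° tilt with the azimuth 25° off, which moves the wrist outward.

```bash
cat > tgt.py <<'E'
from h import *
import sys
tilt,phi,D,lift=map(float,sys.argv[1:5])
s=cam("side");t=cam("top")
print("gauge foot",onz(t,445,243,.055),"dial",onz(t,462,268,.165))
port=np.array([.5845,-.0558,.036]);a=np.radians(7.7+phi);T=np.radians(tilt)
d=np.array([-np.cos(a)*np.sin(T),-np.sin(a)*np.sin(T),np.cos(T)]);L=port+D*d
z=-d
R0=pose()[1]
best=None
for k in (0,-10,-20,-30): # spin about torch relative to horizontal x
    x=np.array([np.cos(a+np.pi/2),np.sin(a+np.pi/2),0]);x=Ro.from_rotvec(z*np.radians(k)).apply(x)
    R=Ro.from_matrix(np.c_[x,np.cross(z,x),z]);print(k,end=" ");rel(L+.101*d+[0,0,lift],R)
print("lens",L,"tcp",L+.101*d)
E
python3 tgt.py 40 25 .1 0
```

```text
gauge foot [ 0.42914555 -0.40495506  0.055     ] dial [ 0.35759825 -0.42155272  0.165     ]
0 mm [-70.  -11.6  37.7] rv [-0.3044  0.1143 -0.407 ] t 13.65 q [ 37.3 -17.1 -18.2 120.6 -23.3  61.5  36. ]
-10 mm [-70.  -11.6  37.7] rv [-0.3155  0.0879 -0.58  ] t 13.65 q [ 37.3 -17.1 -18.2 120.6 -23.3  61.5  36. ]
-20 mm [-70.  -11.6  37.7] rv [-0.3251  0.0607 -0.7529] t 13.65 q [ 37.3 -17.1 -18.2 120.6 -23.3  61.5  36. ]
-30 mm [-70.  -11.6  37.7] rv [-0.3333  0.0325 -0.9258] t 13.65 q [ 37.3 -17.1 -18.2 120.6 -23.3  61.5  36. ]
lens [ 0.53040873 -0.09052598  0.11260444] tcp [ 0.47577655 -0.12559922  0.18997493]
```

>>> drive_tool(
  moves=[
    {"x":-23,"y":-4,"z":8,"rx":-0.08,"ry":0.03,"rz":-0.1,"fingers":1},
    {"x":-46,"y":-8,"z":15,"rx":-0.15,"ry":0.06,"rz":-0.2,"fingers":1},
    {"x":-70,"y":-12,"z":20,"rx":-0.23,"ry":0.09,"rz":-0.3,"fingers":1},
    {"x":-70,"y":-12,"z":28,"rx":-0.3044,"ry":0.1143,"rz":-0.407,"fingers":1},
    {"x":-70,"y":-12,"z":28,"rx":-0.3044,"ry":0.1143,"rz":-0.407,"fingers":1},
    {"x":-70,"y":-12,"z":28,"rx":-0.3044,"ry":0.1143,"rz":-0.407,"fingers":1},
    {"x":-70,"y":-12,"z":28,"rx":-0.3044,"ry":0.1143,"rz":-0.407,"fingers":1},
  ],
)

```text
time_s: 14.52
tool_pos: [0.4734, -0.1262, 0.2005]
tool_rot: [139.9, 0.1, 122.8]
force: [0.4, 0.7, -2.3]
grip_width: 0.0268
grasp_force: 30.0
```

```bash
python3 fin.py; python3 tgt.py 40 25 .1 0
```

```text
[ 0.47323593 -0.12641854  0.20039271] [1.39883456e+02 6.72960339e-02 1.22787402e+02] 0.02679921729299714 29.99897450208664 [-0.9676455   0.3459058  -1.45056832]
lens [ 0.52799587 -0.09125312  0.12315449] along 0.10962914900111871 off [-0.00293433 -0.00271674 -0.00331726] tilt 0.7001666042073159
mm [ 59.4 -12.   19.1] rv [-0.0836 -0.2954  0.3234] t 14.625 q [ 33.1 -10.4   4.6 127.4 -45.2  57.   94.1]
gauge foot [ 0.42914555 -0.40495506  0.055     ] dial [ 0.35759825 -0.42155272  0.165     ]
0 mm [-0.7 -4.4  9.6] rv [ 0.0021 -0.0003  0.0014] t 14.725 q [ 33.1 -10.4   4.7 127.4 -45.2  57.1  94.2]
-10 mm [-0.7 -4.4  9.6] rv [ 2.100e-03 -1.000e-04 -1.731e-01] t 14.725 q [ 33.1 -10.4   4.7 127.4 -45.2  57.1  94.2]
-20 mm [-0.7 -4.4  9.6] rv [ 2.100e-03  1.000e-04 -3.476e-01] t 14.725 q [ 33.1 -10.4   4.7 127.4 -45.2  57.1  94.2]
-30 mm [-0.7 -4.4  9.6] rv [ 2.100e-03  3.000e-04 -5.222e-01] t 14.725 q [ 33.1 -10.4   4.7 127.4 -45.2  57.1  94.2]
lens [ 0.53040873 -0.09052598  0.11260444] tcp [ 0.47577655 -0.12559922  0.18997493]
```

>>> drive_tool(
  moves=[
    {"x":-0.5,"y":-4,"z":5,"rx":0,"ry":0,"rz":0,"fingers":1},
    {"x":-0.5,"y":-4,"z":9,"rx":0,"ry":0,"rz":0,"fingers":1},
    {"x":-0.5,"y":-4,"z":9,"rx":0,"ry":0,"rz":0,"fingers":1},
    {"x":-0.5,"y":-4,"z":9,"rx":0,"ry":0,"rz":0,"fingers":1},
    {"x":-0.5,"y":-4,"z":9,"rx":0,"ry":0,"rz":0,"fingers":1},
    {"x":-0.5,"y":-4,"z":9,"rx":0,"ry":0,"rz":0,"fingers":1},
  ],
)

```text
time_s: 15.48
tool_pos: [0.4754, -0.1258, 0.1902]
tool_rot: [139.9, 0.0, 122.7]
force: [-0.1, -0.0, -1.3]
grip_width: 0.027
grasp_force: 30.0
```

```bash
python3 fin.py
```

```text
[ 0.47539073 -0.12576836  0.19021055] [1.39870757e+02 1.57531971e-03 1.22739709e+02] 0.026864789367946864 29.998813569545746 [-0.31244446  0.07699777 -0.51641089]
lens [ 0.5301464  -0.09056476  0.11298671] along 0.10044774638974631 off [-0.00010268 -0.00024636 -0.00018511] tilt 0.7003874251649075
mm [60.  -7.2  9.9] rv [-0.0836 -0.2957  0.322 ] t 15.575 q [ 32.9  -9.5   4.6 127.9 -46.   55.9  95.2]
```

View pics/g.png

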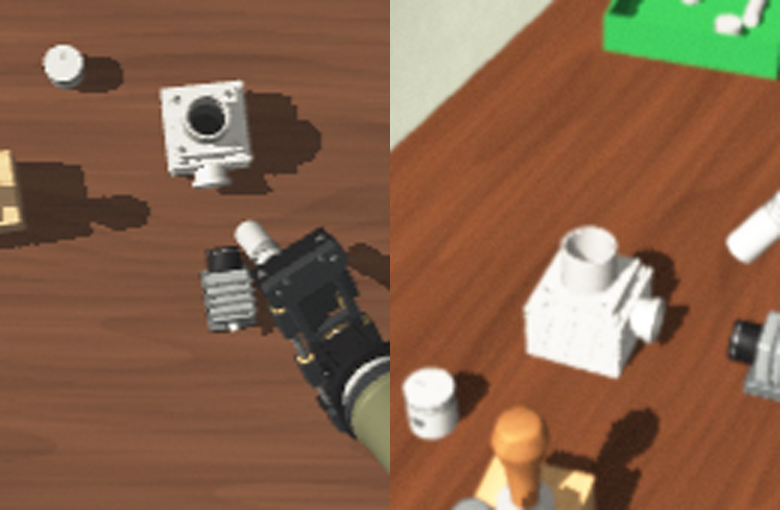

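The top crop shows the torch head at about (243,230), aimed at the stub end at (210,185) and clear of the camera at (225,290). The side crop shows the lens at about (740,252). I'll cross-check these pixels against the predicted lens position before handing in.

```bash
python3 - <<'E'
from h import *
s=cam("side");t=cam("top")
L=[.5301,-.0906,.113]
print(proj(t,L),(260+245/3,130+234/3),proj(s,L),(230+348/3,90+247/3))
print(two(t,(260+245/3,130+234/3),s,(230+349/3,90+247/3)), sensors.get_obs()["grasp_force"])
E
```

```text
[342.72974579 206.44656535] (341.6666666666667, 208.0) [345.2187873  173.08736846] (346.0, 172.33333333333331)
(array([ 0.52540946, -0.08696473,  0.12011401]), np.float64(0.0012786865313891395)) 29.998928010463715
```

```bash
python3 -c "
from cell import workorder
print(workorder.sign_off())"
```

```text
the job is handed in; nothing more can be done
None
```

I handed the job in at about 16 s, verdict not shown: the stub faces the camera within about 2°, and the torch is held at 40° with its lens about 10 cm from the port and the beam on its centre, but it leans about 25° to one side, so it sits above and beside the camera because joint 2 hit its limit straight over it.

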